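Close the bench reactor

ROBOT

A 7-joint arm with a two-finger parallel gripper is mounted at the origin on the work surface. World frame = base frame: x ahead of the robot, y to its left, z up, the work surface at z = 0. Lengths are in m, angles in rad, forces in N, time in s.
With the tool pointing down it reaches from about 0.4 to 0.875 m from the base axis. Payload 19.3 kg.
Tool frame: the origin (TCP) lies at the very end of the fingers, on their centre line; the grasp point (between the pads) lies 19 mm behind it; z points along the fingers, y is the line along which they close (so a half turn about z gives the same grasp; the last joint's range is limited). The gripper opens to 85 mm and grips with 20 to 120 N. Pads are 22 mm wide; open, the fingers measure 114 mm over their backs; the gripper's body (76 mm by 85 mm) begins 54 mm behind the grasp point. The pads swing forward as they close: fully open they stand 13 mm farther back than shut.
Start: joints at [-1.289, 0.521, -0.036, 1.599, 0.021, 1.021, -0.113], TCP at [0.215, 0.587, 0.231] pointing down, gripper open.
Joint ranges: [-2.91, 2.91], [-0.3, 2.13], [-1.5, 1.42], [0.17, 2.43], [-1.26, 4.41], [0.16, 1.93], [-2.52, 2.52]. Speed limits (rad/s): [1.89, 1.89, 2.39, 2.39, 3.01, 3.01, 3.01].

INTERFACE

Orientations are given as [roll, pitch, yaw] about the fixed x, y, z axes, in that order (R = Rz(yaw) Ry(pitch) Rx(roll)).
In Python, from workcell import bot gives the robot as it stands.
- The arm moves only by the tool jog_arm, never from a script. Its argument "motion" is a list of rows, each a list of 5 numbers: the shift along the tool's x, y, z scaled (see below), then the turn about the tool's z scaled (see below), then the opening, from 0 (shut) to 1 (fully open). A call has 1 to 12 rows; each row shifts and turns the commanded pose from where the row before left it, along the tool's axes as they then stand; what a row does not reach is not made up. The controller multiplies each number of a shift by 30 mm and each number of a turn by 0.08 rad. A row lasts 1/10 s, in which the tool goes at most 50 mm and 8.59 degrees, less where a joint would pass 70% of its speed; a pose out of reach is approached as far as the arm can. A call with a number of a shift or a turn outside -1 to 1 is refused whole. A call with a gripper value outside its range is refused whole. The fingers move at their own pace and stop on an object; "newtons" is the grip in N (left out, the last holds). Time passes only in rows, so rows that do not move let the fingers close. It gives the time, the measured TCP pose, the force, the opening and the grip force at its end, in the units of the state.
- bot.observe(): the state, without advancing time (a new reading comes with each control period).
- bot.grab_frame(name): name is "scene" or "top"; returns a dict with "pixels" (480x640x3 uint8, red, green, blue), "fovy" (degrees; the focal length in pixels is half the picture's height over the tangent of half this angle, whatever the lens; pixels are square), "cx", "cy" (the principal point, pixels), "rvec" (rotation vector, rad) and "tvec" (3), from world to camera coordinates, as OpenCV has them. Camera axes: x right, y down, z forward; pixel columns grow to the right and rows downward; lengths in m; the calibration is good to about 2 mm. A picture is of the moment at which its call begins. There is no depth.
- bot.job_done(): hands the job in; it is judged then, once.
The state is a dict: "clock": time; "qpos": joint angles; "qd": joint speeds; "joint_efforts": joint torques, N m; "position": TCP position; "tool_rot": TCP orientation; "force": force on the tool from outside, world axes, zero at the start; "moment": the same for the moment, N m; "grip_width": finger opening in m; "finger_force": force on a finger pad.
Only numpy, scipy, OpenCV 4.12 (cv2) and the standard library are available. Lean on these libraries where they do the work, as an engineer would, in place of code of your own. Each camera call takes 0.05 s, during which the arm holds its last target. There are 200 camera calls.

TASK

Close the bench reactor: swing its raised lid round by the post on the lid arm until it is fully home against its stop over the glass vessel, then turn the hand crank on top of the column clockwise by its spinning grip, smoothly and never faster than about a turn a second, to wind the lid down. Feel for the crank getting heavier as the gasket meets the glass and wind on about a quarter of a turn past that first touch, so that the lid sits snug but the glass is not overloaded, then let go. The vessel stays upright in its nest and everything standing around is left alone.

Things in the scene. Friction and masses are not known exactly. Their poses are not given: they have to be found in the camera images.
- column_top (a point): The stand is a grey base plate 170 x 300 x 12 mm with a steel column; this point is on the column's vertical axis, 261 mm above the work surface, at the middle of the crank's hub. The crank turns about this vertical axis; it does not rise or sink. The point's own -y axis points horizontally from the column to the vessel.
- crank_grip: Black upright grip of the crank, 24 mm in diameter and 62 mm tall, origin at its centre (300 mm above the work surface, 31 mm of grip above and below it). It spins freely about its own vertical pin, 60 mm from the column's axis, at the end of a flat steel crank arm whose top is 265 mm above the work surface. Its own yaw means nothing.
- crank (a joint): Crank angle, rad, growing clockwise seen from above; clockwise lowers the lid, 36 mm a turn. Turning free takes about 8 N at the grip; a brake holds it where left. After gasket and glass touch (1 to 2 turns from the start, not to be had from the poses) the force at the grip rises steadily, 5 to 6 N per further rad. Snug: 1.2 to 1.9 rad past touch, 6 to 10 N above free; 13 N above is too much.
- lid_arm (a joint): Angle of the lid arm about the column in rad. 0 is home against its stop, over the vessel; positive is swung open, anticlockwise as seen from above. It is moved by about 1.5 N at the handle post and stays where it is left.
- handle (a point): Centre of the black upright handle post on the outer end of the lid arm, 195 mm from the column's axis; post 18 mm in diameter, 46 mm tall (23 mm above and below this point), on top of the flat arm 26 mm wide. The post is fixed to the arm, so it turns with it.
- carriage: Aluminium nut, 60 mm wide, 30 mm tall, round the column; origin at its centre. It moves up and down with the crank and carries lid arm, handle and lid. The lid is a sprung steel disc 100 mm wide with a black gasket below, 150 mm from the column's axis, on a stem locked at any height: its underside is 32 to 52 mm below this origin (not measured).
- vessel: Glass vessel, loose in the nest: 90 mm in diameter (100 mm at the rim), 90 mm tall, origin at the centre of its underside. Its axis is 150 mm from the column's.
- nest (a point): Centre of the nest's floor, 12 mm above the work surface: a black ring 12 mm high, inside radius 48 mm, round the vessel's foot.
- beaker: Bystander: small glass beaker 52 mm wide, 62 mm tall, origin at its underside.
- bung: Bystander: dark rubber bung, 36 mm wide, 26 mm tall, lying on the base plate beside the nest.
- reagent: Bystander: brown bottle 60 mm wide, 115 mm tall, origin at its underside.
- sample_jar: Bystander: small jar with a steel cap, 64 mm wide, 75 mm tall, origin at its underside.
- spatula: Bystander: spatula 170 mm long, lying on the table.
- wash_bottle: Bystander: white plastic bottle 64 mm wide, 150 mm tall, origin at its underside.
- clamp_ring: Bystander: steel ring 72 mm wide, 14 mm high, lying on the table.
Not all that is in view belongs to the job. What is shaped like the vessel but blue or green is not meant.

How it is judged:
By the outcome, as a careful person would: the job done as asked, in the order asked, and still so for the second after the job is handed in, with the robot touching nothing.
It also fails if it takes over 67 s, if anything falls off the work surface, if the arm or the gripper's body presses on something with over 40 N, if the wrist force passes 120 N, or if a joint passes its speed limit or range.

## Working session

There is one attempt and no reset: what is moved stays moved. The work goes in short steps, Python scripts to look and compute and a tool call to move; the robot and the scene stay as the last step left them, time stands still between calls to the robot, and variables do not carry over. Pictures are saved under pics/ and viewed, at most 10 in all, crops included, and the job is handed in when it is done.

Besides the shell and the picture viewer there is one more tool, called after ">>>" by a JSON object that holds its "method" and its "body". jog_arm: Moves the arm, as the interface text tells. Shifts and turns lie within -1 to 1; 1 stands for 30 mm of shift or 0.08 rad of turn. Its arguments: {"type":"object","properties":{"motion":{"type":"array","items":{"type":"array","items":{"type":"number"}}},"newtons":{"type":"number"}},"required":["motion"]}

```bash
mkdir -p pics; python3 - <<'E'
from workcell import bot
import cv2,numpy as np
for n in("scene","top"):
    f=bot.grab_frame(n);cv2.imwrite(f"pics/{n}0.png",f["pixels"][...,::-1])
    R=cv2.Rodrigues(np.array(f["rvec"],float))[0];print(n,f["fovy"],f["cx"],f["cy"],R.round(3).tolist(),(-R.T@np.array(f["tvec"])).round(3))
print(bot.observe())
E
```

```text
scene 48.88998991938354 330.535178005344 237.03569449112095 [[-0.533, 0.846, -0.006], [0.465, 0.287, -0.838], [-0.707, -0.449, -0.546]] [1.338 0.497 0.784]
top 42.12739296403343 321.6221583902647 232.98481428466516 [[-0.01, -1.0, 0.004], [-0.993, 0.009, -0.114], [0.114, -0.005, -0.993]] [ 0.403 -0.008  1.478]
{'clock': 0.1, 'qpos': array([-1.28919119,  0.52195439, -0.03633999,  1.59992447,  0.02121401,
        1.02109606, -0.11281687]), 'qd': array([-0.00113208, -0.00048083,  0.00119134,  0.00122592,  0.0020757 ,
       -0.00073413,  0.00019517]), 'joint_efforts': array([ 3.58438752e-03, -9.28491068e+01,  1.98406711e+00, -3.70534551e+01,
        1.81909947e-02,  5.23617447e-03, -4.29965712e-05]), 'position': array([0.21529869, 0.5864393 , 0.23079266]), 'tool_rot': array([-3.14059861e+00,  7.45253032e-05,  2.78977745e+00]), 'force': array([0.7111781 , 0.77873279, 0.65132884]), 'moment': array([-0.02196496, -0.00613949, -0.02759521]), 'finger_force': 0.0, 'grip_width': 0.08564094552197193}
```

View pics/scene0.png

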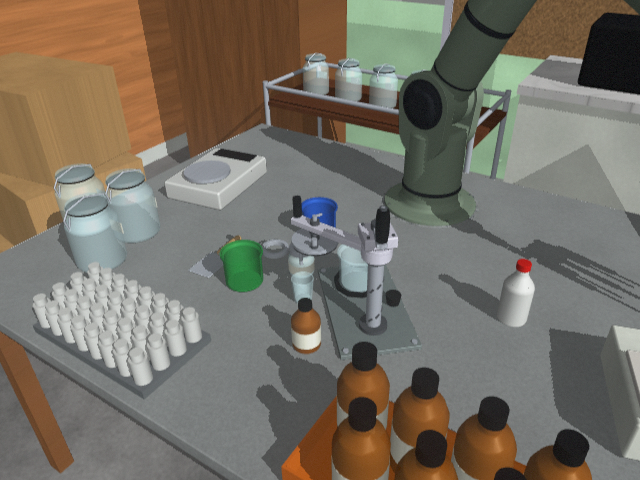

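View pics/top0.png

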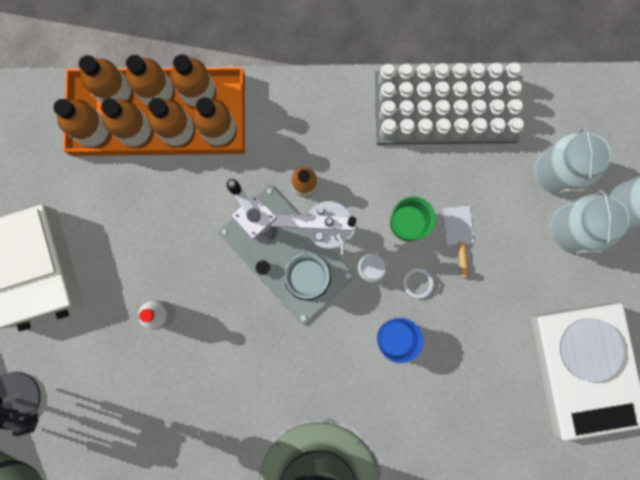

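The scene view shows the stand with its column at about (375,290), the crank grip at (383,222), the handle post at (297,205) and the vessel in its nest at (355,270). In the top view the column is near (255,215), the grip (234,186), the handle (351,221) and the vessel (307,276).

Vessel candidates in the top view are clear (307,276), green (412,218) and blue (400,340). The clear one is meant: it isn't coloured and it stands in the black nest on the base plate. I'll confirm it in a crop.

```bash
cat > h.py <<'E'
import cv2,numpy as np
class Cam:
    def __init__(s,f):
        s.im=f["pixels"];s.R=cv2.Rodrigues(np.array(f["rvec"],float))[0];s.t=np.array(f["tvec"],float)
        F=240/np.tan(np.radians(f["fovy"]/2));s.K=np.array([[F,0,f["cx"]],[0,F,f["cy"]],[0,0,1]]);s.c=-s.R.T@s.t
    def ray(s,p):
        d=s.R.T@np.linalg.solve(s.K,[*p,1]);return d/np.linalg.norm(d)
    def onz(s,p,z):
        d=s.ray(p);return s.c+d*(z-s.c[2])/d[2]
    def proj(s,P):
        q=s.K@(s.R@np.array(P)+s.t);return (q[:2]/q[2]).round(1)
def tri(a,p,b,q):
    A=[];y=[]
    for c,u in((a,p),(b,q)):
        d=c.ray(u);M=np.eye(3)-np.outer(d,d);A.append(M);y.append(M@c.c)
    X=np.linalg.lstsq(np.vstack(A),np.hstack(y),rcond=None)[0]
    return X
def dark(c,box,th=45):
    x0,y0,x1,y1=box;m=(c.im[y0:y1,x0:x1].max(2)<th).astype(np.uint8)
    n,l,s,ce=cv2.connectedComponentsWithStats(m)
    return [(s[i].tolist(),(ce[i]+[x0,y0]).round(1).tolist()) for i in range(1,n) if s[i][4]>12]
E
python3 - <<'E'
from workcell import bot
from h import *
a=Cam(bot.grab_frame("scene"));b=Cam(bot.grab_frame("top"))
np.save("pics/s.npy",a.im)
print("scene",dark(a,(270,180,410,320)));print("top",dark(b,(215,160,375,300)))
c1=cv2.resize(a.im[180:360,270:430],None,fx=2.5,fy=2.5,interpolation=2)[:450,:400]
c2=cv2.resize(b.im[160:340,215:375],None,fx=2.5,fy=2.5,interpolation=2)[:450,:400]
cv2.imwrite("pics/crop0.png",np.hstack([c1,c2])[...,::-1])
E
```

```text
scene [([132, 0, 8, 12, 35], [405.1, 186.4]), ([23, 16, 8, 21, 142], [296.6, 206.0]), ([105, 29, 15, 34, 405], [382.0, 225.7]), ([65, 93, 31, 24, 146], [346.0, 288.7]), ([116, 110, 14, 16, 103], [391.8, 298.0]), ([28, 118, 14, 14, 135], [304.7, 304.4])]
top [([84, 11, 10, 10, 79], [303.6, 175.7]), ([15, 22, 10, 12, 64], [235.3, 188.7]), ([134, 58, 6, 7, 33], [351.7, 221.1]), ([42, 102, 12, 11, 103], [262.6, 267.1])]
```

View pics/crop0.png

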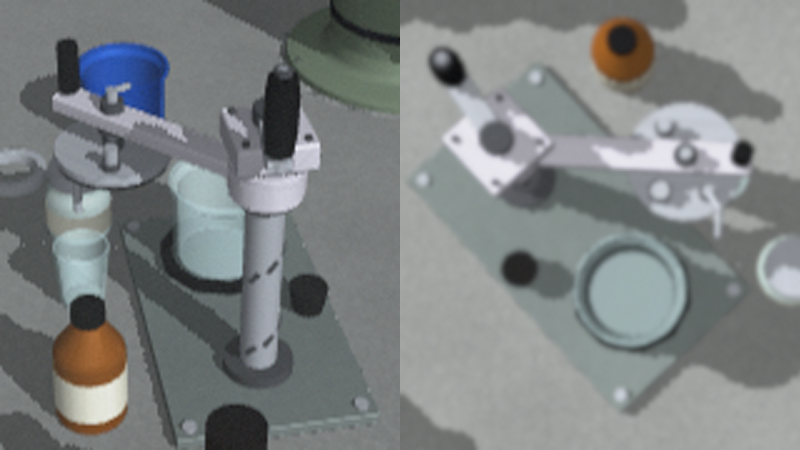

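The crop confirms the clear vessel standing in the black nest, at crop (630,290). The lid arm is swung open, with its post at crop (741,152), and the crank grip is at crop (446,66).

```bash
python3 - <<'E'
from workcell import bot
from h import *
a=Cam(bot.grab_frame("scene"));b=Cam(bot.grab_frame("top"))
print("bolts",[b.onz(p,.014).round(4).tolist() for p in[(269,190),(223.8,232),(348.2,275.6),(304.2,318.4)]])
print("hub top view z.27",b.onz((253.8,214.8),.27).round(4))
print("grip",tri(a,(382,225.5),b,(234,186.5)).round(4), "top cap@.331",b.onz((232.3,184.5),.331).round(4))
H=tri(a,(296.6,206),b,(351.7,221.1));print("handle",H.round(4),b.proj(H),a.proj(H))
print("vessel rim@.102",b.onz((307.3,276.5),.102).round(4))
print("bung@.038", b.onz((262.6,267.1),.03).round(4))
for n,p,z in(("reagent",(304,176),.115),("jar?",(330,222),.07),("beaker",(372,267),.062),("red",(147,315),.15)): print(n,b.onz(p,z).round(3))
E
```

```text
bolts [[0.6758, 0.1089, 0.014], [0.5761, 0.2158, 0.014], [0.4703, -0.0768, 0.014], [0.3718, 0.0271, 0.014]]
hub top view z.27 [0.5792 0.1183 0.27  ]
grip [0.6303 0.1538 0.2982] top cap@.331 [0.6279 0.1522 0.331 ]
handle [ 0.569  -0.0746  0.2391] [351.6 221.2] [296.5 206. ]
vessel rim@.102 [0.4652 0.0176 0.102 ]
bung@.038 [0.4912 0.1226 0.03  ]
reagent [0.688 0.023 0.115]
jar? [ 0.59  -0.034  0.07 ]
beaker [ 0.487 -0.129  0.062]
red [0.385 0.356 0.15 ]
```

```bash
cat > plan.py <<'E'
import numpy as np
def rows(p,yaw,pts,g):
    """p,yaw: present; pts: list of (xyz,yaw) per row -> rounded tool-frame rows"""
    p=np.array(p,float);out=[]
    for q,w in pts:
        X=np.array([np.cos(yaw),np.sin(yaw),0]);Y=np.array([np.sin(yaw),-np.cos(yaw),0])
        d=np.array(q)-p;v=np.array([d@X,d@Y,-d[2]])/.03
        t=-(w-yaw)/.08
        r=np.round([*v,t],2);out.append([*(float(x) for x in r+0.),g])
        p=p+.03*(r[0]*X+r[1]*Y)+[0,0,-.03*r[2]];yaw-=r[3]*.08
    for i in range(0,len(out),12):print(out[i:i+12])
    print("max",np.abs(np.array(out)[:,:4]).max(),"end",p.round(4),round(yaw,3))
    return p,yaw
def line(p,yaw,q,w,n):
    p=np.array(p);q=np.array(q);return[(p+(q-p)*k/n,yaw+(w-yaw)*k/n) for k in range(1,n+1)]
E
python3 - <<'E'
from workcell import bot
from plan import *
o=bot.observe();p=o["position"];y=o["tool_rot"][2]
A=[.215,.587,.31]
L=line(p,y,A,y,3)+line(A,y,[.569,-.075,.31],1.52,29)+line([.569,-.075,.31],1.52,[.569,-.075,.226],1.52,4)
rows(p,y,L,1)
E
```

```text
[[0.01, 0.0, -0.88, 0.0, 1], [0.0, 0.01, -0.87, 0.0, 1], [0.01, 0.0, -0.88, 0.0, 1], [-0.65, -0.58, 0.0, 0.55, 1], [-0.67, -0.54, 0.0, 0.54, 1], [-0.69, -0.52, 0.0, 0.55, 1], [-0.71, -0.48, 0.0, 0.55, 1], [-0.74, -0.46, 0.0, 0.55, 1], [-0.75, -0.42, 0.0, 0.54, 1], [-0.77, -0.38, 0.0, 0.55, 1], [-0.79, -0.36, 0.0, 0.55, 1], [-0.8, -0.31, 0.0, 0.55, 1]]
[[-0.82, -0.29, 0.0, 0.54, 1], [-0.82, -0.24, 0.0, 0.55, 1], [-0.84, -0.21, 0.0, 0.55, 1], [-0.85, -0.18, 0.0, 0.54, 1], [-0.85, -0.13, 0.0, 0.55, 1], [-0.85, -0.1, 0.0, 0.55, 1], [-0.87, -0.06, 0.0, 0.55, 1], [-0.86, -0.03, 0.0, 0.54, 1], [-0.86, 0.02, 0.0, 0.55, 1], [-0.86, 0.05, 0.0, 0.55, 1], [-0.86, 0.09, 0.0, 0.55, 1], [-0.85, 0.12, 0.0, 0.54, 1]]
[[-0.85, 0.17, 0.0, 0.55, 1], [-0.84, 0.2, 0.0, 0.55, 1], [-0.83, 0.24, 0.0, 0.55, 1], [-0.82, 0.27, 0.0, 0.54, 1], [-0.8, 0.31, 0.0, 0.55, 1], [-0.79, 0.35, 0.0, 0.55, 1], [-0.78, 0.38, 0.0, 0.54, 1], [-0.76, 0.41, 0.0, 0.55, 1], [0.0, 0.0, 0.7, 0.0, 1], [0.0, 0.0, 0.7, 0.0, 1], [0.0, 0.0, 0.7, 0.0, 1], [0.0, 0.0, 0.7, 0.0, 1]]
max 0.88 end [ 0.5691 -0.075   0.226 ] 1.52
```

>>> {"method": "jog_arm", "body": {"motion": [[0, 0, -0.88, 0, 1], [0, 0, -0.87, 0, 1], [0, 0, -0.88, 0, 1], [-0.65, -0.58, 0, 0.55, 1], [-0.67, -0.54, 0, 0.54, 1], [-0.69, -0.52, 0, 0.55, 1], [-0.71, -0.48, 0, 0.55, 1], [-0.74, -0.46, 0, 0.55, 1], [-0.75, -0.42, 0, 0.54, 1], [-0.77, -0.38, 0, 0.55, 1], [-0.79, -0.36, 0, 0.55, 1], [-0.8, -0.31, 0, 0.55, 1]]}}

```text
clock: 1.5
position: [0.3262, 0.3796, 0.3102]
tool_rot: [3.142, 0.0, 2.392]
force: [0.3, 0.1, -0.3]
grip_width: 0.0858
finger_force: 0.0
```

>>> {"method": "jog_arm", "body": {"motion": [[-0.82, -0.29, 0, 0.54, 1], [-0.82, -0.24, 0, 0.55, 1], [-0.84, -0.21, 0, 0.55, 1], [-0.85, -0.18, 0, 0.54, 1], [-0.85, -0.13, 0, 0.55, 1], [-0.85, -0.1, 0, 0.55, 1], [-0.87, -0.06, 0, 0.55, 1], [-0.86, -0.03, 0, 0.54, 1], [-0.86, 0.02, 0, 0.55, 1], [-0.86, 0.05, 0, 0.55, 1], [-0.86, 0.09, 0, 0.55, 1], [-0.85, 0.12, 0, 0.54, 1]]}}

```text
clock: 2.7
position: [0.4721, 0.1052, 0.3103]
tool_rot: [3.141, -0.0, 1.867]
force: [0.4, 0.7, 0.3]
grip_width: 0.0852
finger_force: 0.0
```

>>> {"method": "jog_arm", "body": {"motion": [[-0.85, 0.17, 0, 0.55, 1], [-0.84, 0.2, 0, 0.55, 1], [-0.83, 0.24, 0, 0.55, 1], [-0.82, 0.27, 0, 0.54, 1], [-0.8, 0.31, 0, 0.55, 1], [-0.79, 0.35, 0, 0.55, 1], [-0.78, 0.38, 0, 0.54, 1], [-0.76, 0.41, 0, 0.55, 1], [0, 0, 0, 0, 1]]}}

```text
clock: 3.6
position: [0.5699, -0.0798, 0.3101]
tool_rot: [3.141, 0.002, 1.513]
force: [-0.7, 0.0, -0.5]
grip_width: 0.0852
finger_force: 0.0
```

>>> {"method": "jog_arm", "body": {"motion": [[0.15, 0, 0.7, 0, 1], [0, 0, 0.7, 0, 1], [0, 0, 0.7, 0, 1], [0, 0, 0.7, 0, 0.6], [0, 0, 0, 0, 0.35], [0, 0, 0, 0, 0.35], [0, 0, 0, 0, 0.35]], "newtons": 20}}

```text
clock: 4.3
position: [0.5702, -0.0712, 0.2274]
tool_rot: [3.14, -0.0, 1.52]
force: [1.1, -0.5, -0.3]
grip_width: 0.0304
finger_force: 0.0
```

```bash
python3 - <<'E'
from workcell import bot
from h import *
from plan import *
o=bot.observe();print(o["position"],o["tool_rot"],o["force"],o["grip_width"])
a=Cam(bot.grab_frame("scene"));b=Cam(bot.grab_frame("top"))
c1=cv2.resize(a.im[150:330,270:430],None,fx=2.5,fy=2.5,interpolation=2)[:450,:400]
c2=cv2.resize(b.im[140:320,255:415],None,fx=2.5,fy=2.5,interpolation=2)[:450,:400]
cv2.imwrite("pics/crop1.png",np.hstack([c1,c2])[...,::-1])
C=np.array([.579,.118]);p=o["position"];y=o["tool_rot"][2]
th0=np.arctan2(p[1]-C[1],p[0]-C[0]);r=np.hypot(*(p[:2]-C));print(np.degrees(th0),r)
th1=np.radians(-138)
n=24
L=[]
for k in range(1,n+1):
    t=th0+(th1-th0)*k/n; L.append((np.array([C[0]+.195*np.cos(t),C[1]+.195*np.sin(t),p[2]]),y+(t-th0)))
rows(p,y,L,.35)
E
```

```text
[ 0.57019045 -0.07120881  0.22739431] [ 3.14014381e+00 -8.97450286e-05  1.51987450e+00] [ 1.09015606 -0.46630094 -0.30173921] 0.03044864810961438
-92.66576340491292 0.18941378253458305
[[-0.18, -0.21, 0.0, 0.41, 0.35], [0.0, -0.22, 0.0, 0.41, 0.35], [0.0, -0.21, 0.0, 0.42, 0.35], [0.0, -0.22, 0.0, 0.41, 0.35], [0.01, -0.21, 0.0, 0.41, 0.35], [0.0, -0.21, 0.0, 0.41, 0.35], [0.0, -0.22, 0.0, 0.41, 0.35], [0.0, -0.21, 0.0, 0.42, 0.35], [0.01, -0.22, 0.0, 0.41, 0.35], [0.0, -0.21, 0.0, 0.41, 0.35], [0.0, -0.22, 0.0, 0.41, 0.35], [0.0, -0.21, 0.0, 0.42, 0.35]]
[[0.01, -0.21, 0.0, 0.41, 0.35], [0.0, -0.22, 0.0, 0.41, 0.35], [0.0, -0.21, 0.0, 0.41, 0.35], [0.0, -0.22, 0.0, 0.41, 0.35], [0.01, -0.21, 0.0, 0.42, 0.35], [0.0, -0.22, 0.0, 0.41, 0.35], [0.0, -0.21, 0.0, 0.41, 0.35], [0.01, -0.21, 0.0, 0.41, 0.35], [0.0, -0.22, 0.0, 0.41, 0.35], [0.0, -0.21, 0.0, 0.42, 0.35], [0.0, -0.22, 0.0, 0.41, 0.35], [0.01, -0.21, 0.0, 0.41, 0.35]]
max 0.42 end [ 0.4342 -0.0124  0.2274] 0.729
```

View pics/crop1.png

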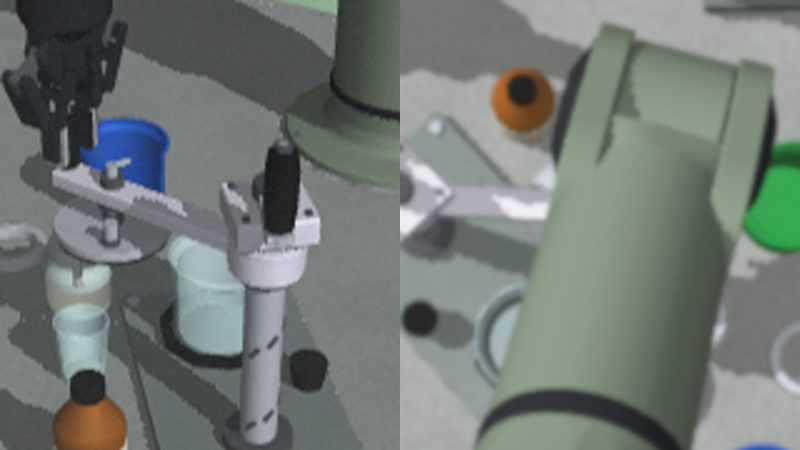

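The crop shows the fingers straddling the handle post, at scene-crop (70,145), just above the arm. Now I'll swing the lid along its arc.

>>> {"method": "jog_arm", "body": {"motion": [[-0.15, -0.15, 0, 0.41, 0.35], [0, -0.22, 0, 0.41, 0.35], [0, -0.21, 0, 0.42, 0.35], [0, -0.22, 0, 0.41, 0.35], [0.01, -0.21, 0, 0.41, 0.35], [0, -0.21, 0, 0.41, 0.35], [0, -0.22, 0, 0.41, 0.35], [0, -0.21, 0, 0.42, 0.35], [0.01, -0.22, 0, 0.41, 0.35], [0, -0.21, 0, 0.41, 0.35], [0, -0.22, 0, 0.41, 0.35], [0, -0.21, 0, 0.42, 0.35]]}}

```text
clock: 5.6
position: [0.4964, -0.0573, 0.2265]
tool_rot: [3.141, -0.001, 1.121]
force: [2.1, 0.7, 0.5]
grip_width: 0.0301
finger_force: 0.7
```

>>> {"method": "jog_arm", "body": {"motion": [[0.01, -0.21, 0, 0.41, 0.35], [0, -0.22, 0, 0.41, 0.35], [0, -0.21, 0, 0.41, 0.35], [0, -0.22, 0, 0.41, 0.35], [0.01, -0.21, 0, 0.42, 0.35], [0, -0.22, 0, 0.41, 0.35], [0, -0.21, 0, 0.41, 0.35], [0.01, -0.21, 0, 0.41, 0.35], [0, -0.22, 0, 0.41, 0.35], [0, 0, 0, 0, 0.35], [0, 0, 0, 0, 0.35]]}}

```text
clock: 6.7
position: [0.449, -0.025, 0.2263]
tool_rot: [-3.142, -0.0, 0.828]
force: [0.2, 0.6, -0.2]
grip_width: 0.0299
finger_force: 0.0
```

>>> {"method": "jog_arm", "body": {"motion": [[0, -0.15, 0, 0.28, 0.35], [0, -0.15, 0, 0.28, 0.35], [0, -0.15, 0, 0.28, 0.35], [0, -0.15, 0, 0.28, 0.35], [0, -0.07, 0, 0.1, 0.35]]}}

```text
clock: 7.2
position: [0.4349, -0.011, 0.2263]
tool_rot: [3.141, -0.0, 0.73]
force: [1.1, -1.3, 0.8]
grip_width: 0.0297
finger_force: 0.7
```

>>> {"method": "jog_arm", "body": {"motion": [[0, -0.05, 0, 0.1, 0.35], [0, -0.05, 0, 0.1, 0.35]]}}

```text
clock: 7.4
position: [0.433, -0.0088, 0.2263]
tool_rot: [3.141, -0.0, 0.714]
force: [0.9, -1.3, 0.1]
grip_width: 0.0301
finger_force: 0.7
```

>>> {"method": "jog_arm", "body": {"motion": [[0, -0.05, 0, 0.1, 0.35], [0, -0.05, 0, 0.1, 0.35]]}}

```text
clock: 7.6
position: [0.4311, -0.0066, 0.2263]
tool_rot: [3.141, -0.0, 0.698]
force: [4.2, -6.0, 0.8]
grip_width: 0.0299
finger_force: 4.0
```

>>> {"method": "jog_arm", "body": {"motion": [[0, -0.05, 0, 0.1, 0.35]]}}

```text
clock: 7.7
position: [0.4308, -0.006, 0.2265]
tool_rot: [3.139, -0.001, 0.689]
force: [8.7, -11.9, -0.9]
grip_width: 0.03
finger_force: 7.1
```

The lid is home: the force rose to 14 N at about -138°, which agrees with the plate axis. Next I back off, open, lift and go to the crank grip.

```bash
python3 - <<'E'
from workcell import bot
from plan import *
o=bot.observe();p=o["position"];y=o["tool_rot"][2];print(o["qpos"])
B=[.4345,-.0102,.2265];A=[.4345,-.0102,.36]
L=line(p,y,B,.7,1)+line(B,.7,B,.7,3)+line(B,.7,A,.7,6)+line(A,.7,[.629,.153,.36],.7,10)
rows(p,y,L,1)
E
```

```text
[-0.74573123  0.28053541  0.75789195  2.11642007 -0.25841802  0.83364771
 -0.71364518]
[[0.01, 0.19, 0.0, -0.13, 1], [0.0, 0.0, 0.0, 0.0, 1], [0.0, 0.0, 0.0, 0.0, 1], [0.0, 0.0, 0.0, 0.0, 1], [0.0, 0.0, -0.74, 0.0, 1], [0.0, 0.0, -0.74, 0.0, 1], [0.0, 0.0, -0.75, 0.0, 1], [0.0, 0.0, -0.74, 0.0, 1], [0.0, 0.0, -0.74, 0.0, 1], [0.0, 0.0, -0.74, 0.0, 1], [0.84, 0.0, 0.0, 0.0, 1], [0.85, 0.0, 0.0, 0.0, 1]]
[[0.85, 0.0, 0.0, 0.0, 1], [0.84, 0.0, 0.0, 0.0, 1], [0.85, 0.0, 0.0, 0.0, 1], [0.84, 0.01, 0.0, 0.0, 1], [0.85, 0.0, 0.0, 0.0, 1], [0.85, 0.0, 0.0, 0.0, 1], [0.84, 0.0, 0.0, 0.0, 1], [0.85, 0.0, 0.0, 0.0, 1]]
max 0.85 end [0.629  0.1531 0.36  ] 0.7
```

>>> {"method": "jog_arm", "body": {"motion": [[0, 0.22, 0, -0.1, 0.35], [0, 0, 0, 0, 1], [0, 0, 0, 0, 1], [0, 0, 0, 0, 1], [0, 0, -0.74, 0, 1], [0, 0, -0.74, 0, 1], [0, 0, -0.75, 0, 1], [0, 0, -0.74, 0, 1], [0, 0, -0.74, 0, 1], [0, 0, -0.74, 0, 1], [0.84, 0, 0, 0, 1], [0.85, 0, 0, 0, 1]]}}

```text
clock: 8.9
position: [0.4735, 0.0231, 0.3605]
tool_rot: [-3.141, -0.002, 0.699]
force: [-0.7, 0.0, -0.1]
grip_width: 0.0856
finger_force: 0.0
```

>>> {"method": "jog_arm", "body": {"motion": [[0.85, 0, 0, 0, 1], [0.84, 0, 0, 0, 1], [0.85, 0, 0, 0, 1], [0.84, 0, 0, 0, 1], [0.85, 0, 0, 0, 1], [0.85, 0, 0, 0, 1], [0.84, 0, 0, 0, 1], [0.85, 0, 0, 0, 1], [0, 0, 0, 0, 1]]}}

```text
clock: 9.8
position: [0.6296, 0.1555, 0.3583]
tool_rot: [-3.141, 0.001, 0.701]
force: [-0.9, 0.9, -0.3]
grip_width: 0.0855
finger_force: 0.0
```

```bash
python3 - <<'E'
from workcell import bot
from h import *
from plan import *
o=bot.observe();print(o["position"],o["tool_rot"],o["force"],o["qpos"])
a=Cam(bot.grab_frame("scene"));b=Cam(bot.grab_frame("top"))
c1=cv2.resize(a.im[150:330,270:430],None,fx=2.5,fy=2.5,interpolation=2)[:450,:400]
c2=cv2.resize(b.im[150:330,215:375],None,fx=2.5,fy=2.5,interpolation=2)[:450,:400]
cv2.imwrite("pics/crop2.png",np.hstack([c1,c2])[...,::-1])
E
```

```text
[0.62957652 0.15547996 0.35825904] [-3.14123438e+00  1.36602151e-03  7.01117765e-01] [-0.87614337  0.94404713 -0.27082182] [-0.76038995  0.55421814  0.71672896  1.38392744 -0.36277824  1.33805015
 -0.90461312]
```

View pics/crop2.png

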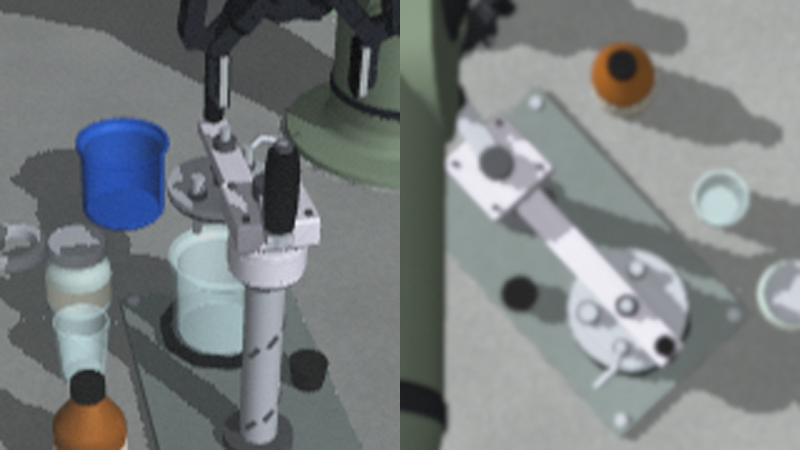

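The lid is now over the vessel, with its post at top-crop (665,345), and the grip stands between the open fingers. I'll descend and grasp it.

>>> {"method": "jog_arm", "body": {"motion": [[-0.07, 0.05, 0.65, 0, 1], [0, 0, 0.65, 0, 1], [0, 0, 0.65, 0, 1], [0, 0, 0.65, 0, 1], [0, 0, 0, 0, 1]]}}

```text
clock: 10.4
position: [0.6264, 0.1499, 0.28]
tool_rot: [-3.14, 0.003, 0.698]
force: [-0.2, 0.9, 0.0]
grip_width: 0.0858
finger_force: 0.0
```

>>> {"method": "jog_arm", "body": {"motion": [[0, 0, 0, 0, 0.35], [0, 0, 0, 0, 0.2], [0, 0, 0, 0, 0.1], [0, 0, 0, 0, 0.1], [0, 0, 0, 0, 0.1]], "newtons": 40}}

```text
clock: 10.9
position: [0.628, 0.1505, 0.2823]
tool_rot: [-3.142, -0.001, 0.699]
force: [-1.9, 1.3, 5.5]
grip_width: 0.0235
finger_force: 38.8
```

>>> {"method": "jog_arm", "body": {"motion": [[0, 0, 0, 0, 0.1], [0, 0, 0, 0, 0.1]]}}

```text
clock: 11.1
position: [0.628, 0.1505, 0.2823]
tool_rot: [-3.142, -0.001, 0.699]
force: [-1.9, -0.8, 6.2]
grip_width: 0.023
finger_force: 38.8
```

```bash
cat > crank.py <<'E'
# usage: crank.py phi0 dphi_list ; prints rows of a clockwise arc of radius .06 from phi0 (rad), tool yaw fixed
import sys,numpy as np
phi=float(sys.argv[1]);step=[float(s) for s in sys.argv[2].split(",")];yaw=.699;r=.06
X=np.array([np.cos(yaw),np.sin(yaw)]);Y=np.array([np.sin(yaw),-np.cos(yaw)])
P0=r*np.array([np.cos(phi),np.sin(phi)]);P=P0.copy();out=[]
for s in step:
    phi-=s;d=(r*np.array([np.cos(phi),np.sin(phi)])-P)/.03
    v=np.round([d@X,d@Y],2)+0.;out.append([float(v[0]),float(v[1]),0,0,.1]);P=P+.03*(v[0]*X+v[1]*Y)
print(out,"phi",round(phi,4),"resid mm",((P-r*np.array([np.cos(phi),np.sin(phi)]))*1e3).round(2))
E
python3 crank.py .585 .04,.08,.12,.15,.15,.12,.08,.04
```

```text
[[-0.01, 0.08, 0, 0, 0.1], [-0.03, 0.16, 0, 0, 0.1], [-0.07, 0.23, 0, 0, 0.1], [-0.13, 0.27, 0, 0, 0.1], [-0.16, 0.25, 0, 0, 0.1], [-0.16, 0.18, 0, 0, 0.1], [-0.11, 0.11, 0, 0, 0.1], [-0.06, 0.05, 0, 0, 0.1]] phi -0.195 resid mm [0.07 0.12]
```

>>> {"method": "jog_arm", "body": {"motion": [[-0.01, 0.08, 0, 0, 0.1], [-0.03, 0.16, 0, 0, 0.1], [-0.07, 0.23, 0, 0, 0.1], [-0.13, 0.27, 0, 0, 0.1], [-0.16, 0.25, 0, 0, 0.1]]}}

```text
clock: 11.6
position: [0.6378, 0.1214, 0.2823]
tool_rot: [-3.14, -0.002, 0.7]
force: [-6.0, 7.8, 7.7]
grip_width: 0.0226
finger_force: 39.0
```

>>> {"method": "jog_arm", "body": {"motion": [[-0.16, 0.18, 0, 0, 0.1], [-0.11, 0.11, 0, 0, 0.1], [-0.06, 0.05, 0, 0, 0.1], [0, 0, 0, 0, 0.1]]}}

```text
clock: 12.0
position: [0.6369, 0.1068, 0.2823]
tool_rot: [-3.141, -0.002, 0.699]
force: [-1.9, 4.4, 5.3]
grip_width: 0.0233
finger_force: 39.0
```

```bash
for a in "-.195 .06,.1,.13,.15,.15,.15,.15,.15,.15,.15,.15,.15" "-1.835 .15,.15,.15,.15,.15,.15,.15,.15,.15,.15,.15,.15" "-3.635 .15,.15,.15,.15,.15,.15,.15,.15,.15,.13,.09,.05"; do python3 crank.py $a; done
```

```text
[[-0.1, 0.07, 0, 0, 0.1], [-0.16, 0.11, 0, 0, 0.1], [-0.24, 0.11, 0, 0, 0.1], [-0.28, 0.1, 0, 0, 0.1], [-0.3, 0.04, 0, 0, 0.1], [-0.3, 0.01, 0, 0, 0.1], [-0.3, -0.04, 0, 0, 0.1], [-0.28, -0.09, 0, 0, 0.1], [-0.27, -0.13, 0, 0, 0.1], [-0.25, -0.16, 0, 0, 0.1], [-0.23, -0.2, 0, 0, 0.1], [-0.18, -0.24, 0, 0, 0.1]] phi -1.835 resid mm [0.06 0.15]
[[-0.15, -0.26, 0, 0, 0.1], [-0.11, -0.28, 0, 0, 0.1], [-0.07, -0.29, 0, 0, 0.1], [-0.03, -0.3, 0, 0, 0.1], [0.02, -0.3, 0, 0, 0.1], [0.07, -0.29, 0, 0, 0.1], [0.1, -0.28, 0, 0, 0.1], [0.15, -0.26, 0, 0, 0.1], [0.19, -0.23, 0, 0, 0.1], [0.22, -0.21, 0, 0, 0.1], [0.24, -0.17, 0, 0, 0.1], [0.27, -0.13, 0, 0, 0.1]] phi -3.635 resid mm [-0.07 -0.07]
[[0.29, -0.09, 0, 0, 0.1], [0.29, -0.05, 0, 0, 0.1], [0.3, 0.0, 0, 0, 0.1], [0.3, 0.05, 0, 0, 0.1], [0.29, 0.09, 0, 0, 0.1], [0.27, 0.12, 0, 0, 0.1], [0.24, 0.17, 0, 0, 0.1], [0.22, 0.21, 0, 0, 0.1], [0.19, 0.23, 0, 0, 0.1], [0.13, 0.22, 0, 0, 0.1], [0.08, 0.17, 0, 0, 0.1], [0.03, 0.09, 0, 0, 0.1]] phi -5.255 resid mm [-0.07  0.02]
```

>>> {"method": "jog_arm", "body": {"motion": [[-0.1, 0.07, 0, 0, 0.1], [-0.16, 0.11, 0, 0, 0.1], [-0.24, 0.11, 0, 0, 0.1], [-0.28, 0.1, 0, 0, 0.1], [-0.3, 0.04, 0, 0, 0.1], [-0.3, 0.01, 0, 0, 0.1]]}}

```text
clock: 12.6
position: [0.6144, 0.0698, 0.2823]
tool_rot: [3.141, -0.003, 0.699]
force: [4.6, 7.1, 2.6]
grip_width: 0.023
finger_force: 39.1
```

>>> {"method": "jog_arm", "body": {"motion": [[-0.3, -0.04, 0, 0, 0.1], [-0.28, -0.09, 0, 0, 0.1], [-0.27, -0.13, 0, 0, 0.1], [-0.25, -0.16, 0, 0, 0.1], [-0.23, -0.2, 0, 0, 0.1], [-0.18, -0.24, 0, 0, 0.1]]}}

```text
clock: 13.2
position: [0.5632, 0.0593, 0.2824]
tool_rot: [3.139, -0.002, 0.698]
force: [8.2, -0.6, 0.2]
grip_width: 0.023
finger_force: 39.4
```

>>> {"method": "jog_arm", "body": {"motion": [[-0.15, -0.26, 0, 0, 0.1], [-0.11, -0.28, 0, 0, 0.1], [-0.07, -0.29, 0, 0, 0.1], [-0.03, -0.3, 0, 0, 0.1], [0.02, -0.3, 0, 0, 0.1], [0.07, -0.29, 0, 0, 0.1]]}}

```text
clock: 13.8
position: [0.5232, 0.0926, 0.2824]
tool_rot: [3.14, -0.0, 0.697]
force: [2.3, -8.3, 3.9]
grip_width: 0.0232
finger_force: 39.7
```

>>> {"method": "jog_arm", "body": {"motion": [[0.1, -0.28, 0, 0, 0.1], [0.15, -0.26, 0, 0, 0.1], [0.19, -0.23, 0, 0, 0.1], [0.22, -0.21, 0, 0, 0.1], [0.24, -0.17, 0, 0, 0.1], [0.27, -0.13, 0, 0, 0.1]]}}

```text
clock: 14.4
position: [0.5246, 0.1454, 0.2822]
tool_rot: [-3.141, 0.001, 0.698]
force: [-5.8, -6.5, 9.7]
grip_width: 0.023
finger_force: 40.5
```

>>> {"method": "jog_arm", "body": {"motion": [[0.29, -0.09, 0, 0, 0.1], [0.29, -0.05, 0, 0, 0.1], [0.3, 0, 0, 0, 0.1], [0.3, 0.05, 0, 0, 0.1], [0.29, 0.09, 0, 0, 0.1], [0.27, 0.12, 0, 0, 0.1]]}}

```text
clock: 15.0
position: [0.5672, 0.1767, 0.2822]
tool_rot: [-3.141, 0.001, 0.699]
force: [-7.3, -4.4, 9.2]
grip_width: 0.0234
finger_force: 40.5
```

>>> {"method": "jog_arm", "body": {"motion": [[0.24, 0.17, 0, 0, 0.1], [0.22, 0.21, 0, 0, 0.1], [0.19, 0.23, 0, 0, 0.1], [0.13, 0.22, 0, 0, 0.1], [0.08, 0.17, 0, 0, 0.1], [0.03, 0.09, 0, 0, 0.1]]}}

```text
clock: 15.6
position: [0.6087, 0.169, 0.2823]
tool_rot: [-3.141, 0.0, 0.699]
force: [-8.8, 1.6, 10.5]
grip_width: 0.0229
finger_force: 40.5
```

```bash
sed -i 's/^print.*/for i in range(0,len(out),4):print(out[i:i+4])\nprint("phi",round(phi,4),"resid mm",((P-r*np.array([np.cos(phi),np.sin(phi)]))*1e3).round(2))/' crank.py
python3 crank.py -5.255 .05,.09,.1,.1,.1,.1,.1,.1,.1,.1,.1,.1,.1,.1,.1,.1,.1,.1,.1,.1,.1,.1,.1,.1,.1,.1,.1,.1,.1,.1,.1,.1,.1,.1,.1,.1,.1,.1,.1,.1,.1,.1,.1,.1,.1,.1,.1,.1,.1,.1,.1,.1,.1,.1,.1,.1,.1,.1,.1,.1,.1,.1,.1,.1
cat > ft.py <<'E'
import sys,numpy as np
for s in sys.argv[1:]:
    x,y,fx,fy=map(float,s.split(","));p=np.arctan2(y-.118,x-.578)
    print(s,"phi",p.round(3),"r",np.hypot(x-.578,y-.118).round(4),"tang",(-(fx*np.sin(p)-fy*np.cos(p))).round(2),"rad",(fx*np.cos(p)+fy*np.sin(p)).round(2))
E
python3 ft.py .6378,.1214,-6,7.8 .6144,.0698,4.6,7.1 .5632,.0593,8.2,-.6 .5232,.0926,2.3,-8.3
```

```text
[[0.03, 0.1, 0, 0, 0.1], [0.04, 0.17, 0, 0, 0.1], [0.03, 0.2, 0, 0, 0.1], [0.01, 0.2, 0, 0, 0.1]]
[[-0.01, 0.2, 0, 0, 0.1], [-0.04, 0.2, 0, 0, 0.1], [-0.05, 0.19, 0, 0, 0.1], [-0.07, 0.19, 0, 0, 0.1]]
[[-0.09, 0.17, 0, 0, 0.1], [-0.1, 0.17, 0, 0, 0.1], [-0.13, 0.16, 0, 0, 0.1], [-0.13, 0.15, 0, 0, 0.1]]
[[-0.16, 0.13, 0, 0, 0.1], [-0.16, 0.11, 0, 0, 0.1], [-0.17, 0.1, 0, 0, 0.1], [-0.19, 0.08, 0, 0, 0.1]]
[[-0.19, 0.06, 0, 0, 0.1], [-0.19, 0.04, 0, 0, 0.1], [-0.2, 0.02, 0, 0, 0.1], [-0.2, 0.0, 0, 0, 0.1]]
[[-0.2, -0.01, 0, 0, 0.1], [-0.2, -0.04, 0, 0, 0.1], [-0.19, -0.06, 0, 0, 0.1], [-0.18, -0.07, 0, 0, 0.1]]
[[-0.18, -0.1, 0, 0, 0.1], [-0.17, -0.11, 0, 0, 0.1], [-0.15, -0.13, 0, 0, 0.1], [-0.14, -0.14, 0, 0, 0.1]]
[[-0.13, -0.15, 0, 0, 0.1], [-0.11, -0.17, 0, 0, 0.1], [-0.09, -0.18, 0, 0, 0.1], [-0.07, -0.18, 0, 0, 0.1]]
[[-0.06, -0.2, 0, 0, 0.1], [-0.04, -0.19, 0, 0, 0.1], [-0.01, -0.2, 0, 0, 0.1], [0.0, -0.2, 0, 0, 0.1]]
[[0.03, -0.2, 0, 0, 0.1], [0.04, -0.2, 0, 0, 0.1], [0.06, -0.19, 0, 0, 0.1], [0.08, -0.18, 0, 0, 0.1]]
[[0.1, -0.17, 0, 0, 0.1], [0.12, -0.16, 0, 0, 0.1], [0.13, -0.15, 0, 0, 0.1], [0.15, -0.14, 0, 0, 0.1]]
[[0.16, -0.12, 0, 0, 0.1], [0.17, -0.11, 0, 0, 0.1], [0.18, -0.08, 0, 0, 0.1], [0.18, -0.07, 0, 0, 0.1]]
[[0.2, -0.05, 0, 0, 0.1], [0.19, -0.03, 0, 0, 0.1], [0.2, -0.01, 0, 0, 0.1], [0.2, 0.01, 0, 0, 0.1]]
[[0.2, 0.03, 0, 0, 0.1], [0.2, 0.04, 0, 0, 0.1], [0.18, 0.07, 0, 0, 0.1], [0.18, 0.09, 0, 0, 0.1]]
[[0.17, 0.1, 0, 0, 0.1], [0.16, 0.12, 0, 0, 0.1], [0.15, 0.14, 0, 0, 0.1], [0.13, 0.15, 0, 0, 0.1]]
[[0.12, 0.16, 0, 0, 0.1], [0.1, 0.18, 0, 0, 0.1], [0.08, 0.18, 0, 0, 0.1], [0.06, 0.19, 0, 0, 0.1]]
phi -11.595 resid mm [-0.06 -0.1 ]
.6378,.1214,-6,7.8 phi 0.057 r 0.0599 tang 8.13 rad -5.55
.6144,.0698,4.6,7.1 phi -0.924 r 0.0604 tang 7.95 rad -2.89
.5632,.0593,8.2,-.6 phi -1.818 r 0.0605 tang 8.1 rad -1.42
.5232,.0926,2.3,-8.3 phi -2.708 r 0.0604 tang 8.5 rad 1.4
```

>>> {"method": "jog_arm", "body": {"motion": [[0.03, 0.1, 0, 0, 0.1], [0.04, 0.17, 0, 0, 0.1], [0.03, 0.2, 0, 0, 0.1], [0.01, 0.2, 0, 0, 0.1]]}}

```text
clock: 16.0
position: [0.6238, 0.1562, 0.2823]
tool_rot: [-3.14, 0.0, 0.699]
force: [-10.2, 2.6, 9.5]
grip_width: 0.023
finger_force: 40.5
```

>>> {"method": "jog_arm", "body": {"motion": [[-0.01, 0.2, 0, 0, 0.1], [-0.04, 0.2, 0, 0, 0.1], [-0.05, 0.19, 0, 0, 0.1], [-0.07, 0.19, 0, 0, 0.1]]}}

```text
clock: 16.4
position: [0.6351, 0.1356, 0.2823]
tool_rot: [-3.14, -0.001, 0.7]
force: [-8.3, 6.0, 8.8]
grip_width: 0.0233
finger_force: 40.5
```

>>> {"method": "jog_arm", "body": {"motion": [[-0.09, 0.17, 0, 0, 0.1], [-0.1, 0.17, 0, 0, 0.1], [-0.13, 0.16, 0, 0, 0.1], [-0.13, 0.15, 0, 0, 0.1]]}}

```text
clock: 16.8
position: [0.6377, 0.1124, 0.2823]
tool_rot: [-3.14, -0.002, 0.7]
force: [-4.2, 8.6, 6.8]
grip_width: 0.0228
finger_force: 40.4
```

>>> {"method": "jog_arm", "body": {"motion": [[-0.16, 0.13, 0, 0, 0.1], [-0.16, 0.11, 0, 0, 0.1], [-0.17, 0.1, 0, 0, 0.1], [-0.19, 0.08, 0, 0, 0.1]]}}

```text
clock: 17.2
position: [0.6308, 0.0894, 0.2824]
tool_rot: [-3.141, -0.003, 0.7]
force: [3.3, 7.7, 3.8]
grip_width: 0.0231
finger_force: 39.9
```

>>> {"method": "jog_arm", "body": {"motion": [[-0.19, 0.06, 0, 0, 0.1], [-0.19, 0.04, 0, 0, 0.1], [-0.2, 0.02, 0, 0, 0.1], [-0.2, 0, 0, 0, 0.1]]}}

```text
clock: 17.6
position: [0.6155, 0.0709, 0.2824]
tool_rot: [3.14, -0.003, 0.699]
force: [6.9, 4.4, 0.9]
grip_width: 0.0232
finger_force: 39.7
```

>>> {"method": "jog_arm", "body": {"motion": [[-0.2, -0.01, 0, 0, 0.1], [-0.2, -0.04, 0, 0, 0.1], [-0.19, -0.06, 0, 0, 0.1], [-0.18, -0.07, 0, 0, 0.1]]}}

```text
clock: 18.0
position: [0.5943, 0.0598, 0.2824]
tool_rot: [3.14, -0.003, 0.699]
force: [8.0, 3.5, 0.9]
grip_width: 0.023
finger_force: 39.6
```

```bash
python3 -c "
from workcell import bot
o=bot.observe();print(o['position'],o['force'])"
```

```text
[0.5943495  0.05982456 0.28240508] [8.04551113 3.50459425 0.86411853]
```

>>> {"method": "jog_arm", "body": {"motion": [[-0.18, -0.1, 0, 0, 0.1], [-0.17, -0.11, 0, 0, 0.1], [-0.15, -0.13, 0, 0, 0.1], [-0.14, -0.14, 0, 0, 0.1]]}}

```text
clock: 18.4
position: [0.5704, 0.0579, 0.2824]
tool_rot: [3.139, -0.002, 0.698]
force: [8.0, -1.0, 0.5]
grip_width: 0.0232
finger_force: 39.6
```

>>> {"method": "jog_arm", "body": {"motion": [[-0.13, -0.15, 0, 0, 0.1], [-0.11, -0.17, 0, 0, 0.1], [-0.09, -0.18, 0, 0, 0.1], [-0.07, -0.18, 0, 0, 0.1]]}}

```text
clock: 18.8
position: [0.548, 0.0654, 0.2824]
tool_rot: [3.139, -0.002, 0.698]
force: [7.3, -3.8, 0.2]
grip_width: 0.0231
finger_force: 39.7
```

>>> {"method": "jog_arm", "body": {"motion": [[-0.06, -0.2, 0, 0, 0.1], [-0.04, -0.19, 0, 0, 0.1], [-0.01, -0.2, 0, 0, 0.1]]}}

```text
clock: 19.1
position: [0.5339, 0.0765, 0.2824]
tool_rot: [3.139, -0.001, 0.697]
force: [5.0, -5.8, 2.3]
grip_width: 0.0226
finger_force: 39.9
```

```bash
python3 -c "
from workcell import bot
o=bot.observe();print(o['position'],o['force'])"
```

```text
[0.53391549 0.07654174 0.28237047] [ 5.01066354 -5.76538396  2.30105954]
```

>>> {"method": "jog_arm", "body": {"motion": [[0, -0.2, 0, 0, 0.1], [0.03, -0.2, 0, 0, 0.1], [0.04, -0.2, 0, 0, 0.1], [0.06, -0.19, 0, 0, 0.1], [0.08, -0.18, 0, 0, 0.1]]}}

```text
clock: 19.6
position: [0.5197, 0.1026, 0.2823]
tool_rot: [3.14, -0.0, 0.697]
force: [1.0, -8.6, 4.8]
grip_width: 0.0231
finger_force: 40.0
```

>>> {"method": "jog_arm", "body": {"motion": [[0.1, -0.17, 0, 0, 0.1], [0.12, -0.16, 0, 0, 0.1], [0.13, -0.15, 0, 0, 0.1], [0.15, -0.14, 0, 0, 0.1]]}}

```text
clock: 20.0
position: [0.5185, 0.1266, 0.2823]
tool_rot: [3.141, 0.001, 0.697]
force: [-6.6, -8.1, 11.0]
grip_width: 0.023
finger_force: 40.7
```

```bash
python3 -c "
from workcell import bot
o=bot.observe();print(o['position'],o['force'])"
```

```text
[0.51846908 0.12663793 0.28226329] [-6.59182753 -8.12429441 10.99523199]
```

>>> {"method": "jog_arm", "body": {"motion": [[0.16, -0.12, 0, 0, 0.1], [0.17, -0.11, 0, 0, 0.1], [0.18, -0.08, 0, 0, 0.1]]}}

```text
clock: 20.3
position: [0.524, 0.1442, 0.2823]
tool_rot: [-3.141, 0.001, 0.698]
force: [-9.1, -4.5, 12.0]
grip_width: 0.0233
finger_force: 40.8
```

>>> {"method": "jog_arm", "body": {"motion": [[0.18, -0.07, 0, 0, 0.1], [0.2, -0.05, 0, 0, 0.1], [0.19, -0.03, 0, 0, 0.1]]}}

```text
clock: 20.6
position: [0.5343, 0.1589, 0.2822]
tool_rot: [-3.141, 0.001, 0.698]
force: [-8.1, -3.9, 11.3]
grip_width: 0.0231
finger_force: 40.8
```

```bash
python3 -c "
from workcell import bot
o=bot.observe();print(o['position'],o['force'])"; python3 ft.py .5246,.1454,-5.8,-6.5 .5672,.1767,-7.3,-4.4 .6087,.169,-8.8,1.6
```

```text
[0.53431294 0.15894114 0.2822446 ] [-8.08638206 -3.87166046 11.27797433]
.5246,.1454,-5.8,-6.5 phi 2.668 r 0.06 tang 8.43 rad 2.19
.5672,.1767,-7.3,-4.4 phi 1.753 r 0.0597 tang 7.98 rad -3.01
.6087,.169,-8.8,1.6 phi 1.029 r 0.0595 tang 8.36 rad -3.17
```

>>> {"method": "jog_arm", "body": {"motion": [[0.2, -0.01, 0, 0, 0.1], [0.2, 0.01, 0, 0, 0.1], [0.2, 0.03, 0, 0, 0.1], [0.2, 0.04, 0, 0, 0.1]]}}

```text
clock: 21.0
position: [0.5542, 0.1728, 0.2823]
tool_rot: [-3.141, 0.001, 0.698]
force: [-6.9, -4.5, 10.0]
grip_width: 0.0231
finger_force: 40.7
```

>>> {"method": "jog_arm", "body": {"motion": [[0.18, 0.07, 0, 0, 0.1], [0.18, 0.09, 0, 0, 0.1], [0.17, 0.1, 0, 0, 0.1], [0.16, 0.12, 0, 0, 0.1]]}}

```text
clock: 21.4
position: [0.5772, 0.1776, 0.2822]
tool_rot: [-3.14, 0.001, 0.699]
force: [-10.0, -2.0, 10.1]
grip_width: 0.0228
finger_force: 40.7
```

```bash
python3 -c "
from workcell import bot
o=bot.observe();print(o['position'],o['force'])"; python3 crank.py -11.595 $(python3 -c "print(','.join(['.1']*36))")
```

```text
[0.57721489 0.17758219 0.28224885] [-10.01860972  -2.00200975  10.11950181]
[[0.04, 0.19, 0, 0, 0.1], [0.03, 0.2, 0, 0, 0.1], [0.0, 0.2, 0, 0, 0.1], [-0.01, 0.2, 0, 0, 0.1]]
[[-0.04, 0.2, 0, 0, 0.1], [-0.05, 0.19, 0, 0, 0.1], [-0.08, 0.19, 0, 0, 0.1], [-0.09, 0.18, 0, 0, 0.1]]
[[-0.11, 0.16, 0, 0, 0.1], [-0.12, 0.16, 0, 0, 0.1], [-0.14, 0.14, 0, 0, 0.1], [-0.16, 0.13, 0, 0, 0.1]]
[[-0.16, 0.11, 0, 0, 0.1], [-0.18, 0.09, 0, 0, 0.1], [-0.18, 0.08, 0, 0, 0.1], [-0.19, 0.06, 0, 0, 0.1]]
[[-0.2, 0.04, 0, 0, 0.1], [-0.2, 0.02, 0, 0, 0.1], [-0.2, -0.01, 0, 0, 0.1], [-0.2, -0.02, 0, 0, 0.1]]
[[-0.19, -0.04, 0, 0, 0.1], [-0.19, -0.06, 0, 0, 0.1], [-0.19, -0.08, 0, 0, 0.1], [-0.17, -0.09, 0, 0, 0.1]]
[[-0.17, -0.12, 0, 0, 0.1], [-0.15, -0.13, 0, 0, 0.1], [-0.14, -0.14, 0, 0, 0.1], [-0.12, -0.16, 0, 0, 0.1]]
[[-0.11, -0.17, 0, 0, 0.1], [-0.09, -0.18, 0, 0, 0.1], [-0.07, -0.18, 0, 0, 0.1], [-0.05, -0.2, 0, 0, 0.1]]
[[-0.03, -0.19, 0, 0, 0.1], [-0.02, -0.2, 0, 0, 0.1], [0.01, -0.2, 0, 0, 0.1], [0.03, -0.2, 0, 0, 0.1]]
phi -15.195 resid mm [ 0.08 -0.01]
```

>>> {"method": "jog_arm", "body": {"motion": [[0.15, 0.14, 0, 0, 0.1], [0.13, 0.15, 0, 0, 0.1]]}}

```text
clock: 21.6
position: [0.5891, 0.1765, 0.2822]
tool_rot: [-3.14, 0.001, 0.699]
force: [-11.0, 0.1, 10.8]
grip_width: 0.0232
finger_force: 40.8
```

>>> {"method": "jog_arm", "body": {"motion": [[0.12, 0.16, 0, 0, 0.1], [0.1, 0.18, 0, 0, 0.1]]}}

```text
clock: 21.8
position: [0.6006, 0.1731, 0.2822]
tool_rot: [-3.14, 0.001, 0.699]
force: [-12.5, 1.1, 11.6]
grip_width: 0.0232
finger_force: 40.8
```

>>> {"method": "jog_arm", "body": {"motion": [[0.08, 0.18, 0, 0, 0.1], [0.06, 0.19, 0, 0, 0.1]]}}

```text
clock: 22.0
position: [0.6108, 0.1677, 0.2822]
tool_rot: [-3.139, 0.001, 0.699]
force: [-12.2, 4.3, 11.7]
grip_width: 0.0229
finger_force: 40.9
```

```bash
python3 -c "
from workcell import bot
o=bot.observe();print(o['position'],o['force'])"
```

```text
[0.61083873 0.16770024 0.28224669] [-12.22116452   4.31538315  11.67923633]
```

>>> {"method": "jog_arm", "body": {"motion": [[0.04, 0.19, 0, 0, 0.1], [0.03, 0.2, 0, 0, 0.1]]}}

```text
clock: 22.2
position: [0.6199, 0.1605, 0.2822]
tool_rot: [-3.139, 0.0, 0.7]
force: [-14.8, 4.8, 11.5]
grip_width: 0.0229
finger_force: 41.0
```

>>> {"method": "jog_arm", "body": {"motion": [[0, 0.2, 0, 0, 0.1], [-0.01, 0.2, 0, 0, 0.1]]}}

```text
clock: 22.4
position: [0.6273, 0.1516, 0.2822]
tool_rot: [-3.138, 0.0, 0.7]
force: [-14.3, 7.0, 11.4]
grip_width: 0.0232
finger_force: 41.1
```

```bash
python3 -c "
from workcell import bot
o=bot.observe();p=o['position'];f=o['force'];print(p,f)
import os;os.system('python3 ft.py %f,%f,%f,%f'%(p[0],p[1],f[0],f[1]))"
```

```text
0.627296,0.151622,-14.301871,7.003099 phi 0.599 r 0.0597 tang 13.84 rad -7.87
[0.62729594 0.1516219  0.28221362] [-14.30187063   7.00309897  11.38997443]
```

>>> {"method": "jog_arm", "body": {"motion": [[-0.04, 0.2, 0, 0, 0.1], [-0.05, 0.19, 0, 0, 0.1]]}}

```text
clock: 22.6
position: [0.6329, 0.1415, 0.2822]
tool_rot: [-3.138, -0.001, 0.701]
force: [-12.8, 11.7, 11.0]
grip_width: 0.0231
finger_force: 41.1
```

>>> {"method": "jog_arm", "body": {"motion": [[-0.05, 0.13, 0, 0, 0.1], [-0.02, 0.05, 0, 0, 0.1]]}}

```text
clock: 22.8
position: [0.6349, 0.1362, 0.2823]
tool_rot: [-3.138, -0.001, 0.701]
force: [-9.5, 13.7, 9.6]
grip_width: 0.023
finger_force: 41.0
```

>>> {"method": "jog_arm", "body": {"motion": [[0, 0, 0, 0, 0.1]]}}

```text
clock: 22.9
position: [0.635, 0.1361, 0.2823]
tool_rot: [-3.138, -0.001, 0.701]
force: [-9.6, 9.7, 9.1]
grip_width: 0.0231
finger_force: 40.9
```

```bash
python3 -c "
from workcell import bot
o=bot.observe();p=o['position'];f=o['force'];print(p,f)
import os;os.system('python3 ft.py %f,%f,%f,%f'%(p[0],p[1],f[0],f[1]))"
```

```text
0.634953,0.136069,-9.634737,9.725639 phi 0.307 r 0.0598 tang 12.18 rad -6.24
[0.63495272 0.13606853 0.28225231] [-9.63473715  9.72563944  9.0837245 ]
```

>>> {"method": "jog_arm", "body": {"motion": [[0.01, -0.04, 0, 0, 0.1], [0, 0, 0, 0, 0.1]]}}

```text
clock: 23.1
position: [0.6349, 0.1361, 0.2823]
tool_rot: [-3.14, -0.001, 0.7]
force: [-3.6, 4.3, 7.3]
grip_width: 0.0232
finger_force: 40.4
```

Position unchanged and the preload has dropped. Releasing.

>>> {"method": "jog_arm", "body": {"motion": [[0.01, -0.02, 0, 0, 0.1], [0, 0, 0, 0, 0.3], [0, 0, 0, 0, 0.6], [0, 0, 0, 0, 1], [0, 0, 0, 0, 1], [0, 0, 0, 0, 1]], "newtons": 20}}

```text
clock: 23.7
position: [0.6349, 0.1355, 0.2816]
tool_rot: [3.142, 0.0, 0.699]
force: [0.2, 0.4, -0.6]
grip_width: 0.0817
finger_force: 0.0
```

>>> {"method": "jog_arm", "body": {"motion": [[0, 0, -0.5, 0, 1], [0, 0, -0.8, 0, 1], [0, 0, -0.9, 0, 1], [0, 0, -0.9, 0, 1], [0, 0, -0.9, 0, 1], [0, 0, 0, 0, 1], [0, 0.9, 0, 0, 1], [0, 0.9, 0, 0, 1], [0, 0.9, 0, 0, 1], [0, 0.9, 0, 0, 1], [0, 0.9, 0, 0, 1], [0, 0.9, 0, 0, 1]]}}

```text
clock: 24.9
position: [0.7396, 0.0106, 0.4021]
tool_rot: [3.141, 0.0, 0.699]
force: [-0.3, 0.4, 0.5]
grip_width: 0.0852
finger_force: 0.0
```

```bash
python3 - <<'E'
from workcell import bot
from h import *
o=bot.observe();print(o["position"],o["force"])
a=Cam(bot.grab_frame("scene"));b=Cam(bot.grab_frame("top"))
c1=cv2.resize(a.im[150:330,270:430],None,fx=2.5,fy=2.5,interpolation=2)[:450,:400]
c2=cv2.resize(b.im[150:330,215:375],None,fx=2.5,fy=2.5,interpolation=2)[:450,:400]
cv2.imwrite("pics/crop3.png",np.hstack([c1,c2])[...,::-1])
E
```

```text
[0.73956673 0.01060088 0.40212601] [-0.34954228  0.36221013  0.48291518]
```

View pics/crop3.png

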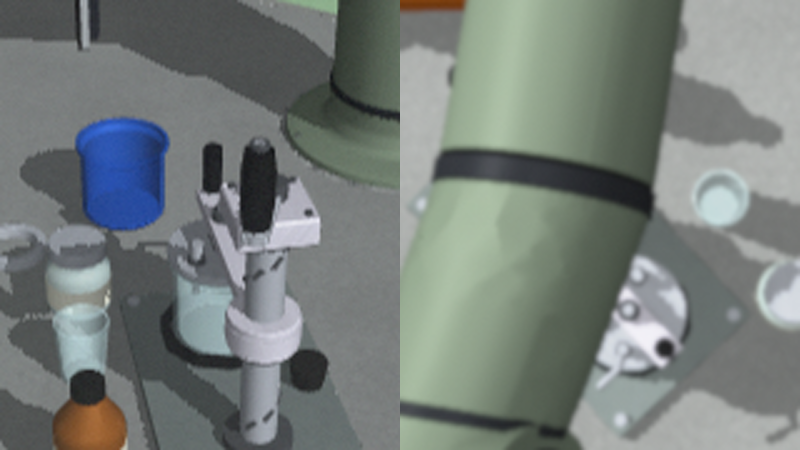

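The lid sits on the vessel rim at scene-crop (205,250), and the arm is still home with its post at top-crop (665,347). The bystanders in view haven't moved and the gripper is clear.

```bash
python3 -c "
from workcell import bot
print(bot.job_done())"
```

```text
the job is handed in; nothing more can be done
None
```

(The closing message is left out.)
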